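# Reset the tripped light controller

### The arm

A 6-joint arm with a two-finger parallel gripper is mounted at the origin on the work surface. World frame = base frame: x ahead of the robot, y to its left, z up, the work surface at z = 0. Lengths are in m, angles in rad, forces in N, time in s.
With the tool pointing down it reaches from about 0.375 to 0.9 m from the base axis. Payload 3.1 kg.
Tool frame: the origin (TCP) lies midway between the tips of the shut fingers; the grasp point (between the pads) lies 19 mm behind it; z points along the fingers, y is the line along which they close (so a half turn about z gives the same grasp; the last joint's range is limited). The gripper opens to 87 mm and grips with 3 to 60 N. Pads are 19 mm wide; open, the fingers measure 117 mm over their backs; the gripper's body (75 mm by 190 mm) begins 51 mm behind the grasp point.
Start: joints at [-1.405, 0.527, 1.433, -0, 1.181, -0.178], TCP at [0.211, -0.588, 0.223] pointing down, gripper open.
Joint ranges: [-3.08, 3.08], [-0.75, 2.2], [0.22, 2.44], [-1.43, 4.57], [0, 2.65], [-2.85, 2.85]. Speed limits (rad/s): [2.79, 2.79, 3.14, 3.14, 3.14, 3.14].

### API

Orientations are given as a unit quaternion [x, y, z, w].
In Python, from rig import status, imaging, order gives the robot as it stands.
- The arm moves only by the tool arm_command, never from a script. Its argument "deltas" is one flat list of numbers, 5 for each row, row after row: the opening, from -1 (shut) to 1 (fully open), so that 0 is half open, then the shift along the tool's x, y, z in m, then the turn about the tool's z in rad. In form: [gripper, tx, ty, tz, roll, gripper, tx, ty, tz, roll, ...]. A call has 1 to 12 rows; each row shifts and turns the commanded pose from where the row before left it, along the tool's axes as they then stand; what a row does not reach is not made up. A row lasts 1/8 s, in which the tool goes at most 62.5 mm and 10.7 degrees, less where a joint would pass 70% of its speed; a pose out of reach is approached as far as the arm can. A call with a gripper value outside its range is refused whole. The fingers move at their own pace and stop on an object; "newtons" is the grip in N (left out, the last holds). Time passes only in rows, so rows that do not move let the fingers close. It gives the time, the measured TCP pose, the force, the opening and the grip force at its end, in the units of the state.
- status.get_obs(): the state, without advancing time (a new reading comes with each control period).
- imaging.camera(name): name is "scene" or "side" or "wrist"; returns (picture, depth): 384x512x3 uint8, red, green, blue; 384x512 float32, m along the optical axis (not along the pixel's ray), 0 where there is no reading.
- imaging.camera_params(name): a dict with "intrinsics" (3x3 intrinsics, pixels), "k1" (the pictures are not rectified: a ray, as slopes to the right and down, at radius r is drawn at 1 + k1 r^2 times it, then the intrinsics apply), "camera_from_world" (4x4, takes a point from world to camera coordinates). Camera axes: x right, y up, looking along -z (the intrinsics and any distortion apply to the point x, -y, -z); pixel columns grow to the right and rows downward; lengths in m; the calibration is good to about 2 mm. A picture is of the moment at which its call begins: read the wrist's pose just before it. camera_params takes no time and is no camera call; for the wrist camera it gives the pose at the moment of the call.
- order.hand_in(): hands the job in; it is judged then, once.
The state is a dict: "time": time; "q": joint angles; "joint_velocities": joint speeds; "joint_torque": joint torques, N m; "position": TCP position; "tool_rot": TCP orientation; "ft_force": force on the tool from outside, world axes, zero at the start; "moment": the same for the moment, N m; "grip_width": finger opening in m; "grip_force": force on a finger pad.
Only numpy, scipy, OpenCV 4.12 (cv2) and the standard library are available. Lean on these libraries where they do the work, as an engineer would, in place of code of your own. Each camera call takes 0.05 s, during which the arm holds its last target. There are 200 camera calls.

### The job

One of the installation's light controllers has tripped: the one with the yellow shutter. With a fingertip, and without pinching the shutter's ridge, push the yellow shutter fully open, press the red reset key sunk in the well all the way down, keep it down for a good second and let it spring back up, then push the shutter fully closed again. Leave the controller with the blue shutter and the things lying about where they are.

Things in the scene. Friction and masses are not known exactly. Their poses are not given: they have to be found in the camera images.
- tripped: The controller to reset: a grey plastic box, 100 mm (its x) by 200 mm (its y) by 55 mm high, with a yellow shutter; it is screwed down and does not move. Origin: centre of its underside, on the table top; z up. Its flat top is at 55 mm. A well 46 mm (x) by 62 mm (y) and 31 mm deep is let into the top, centred at y = -48 mm. Two guide rails run along y beside the shutter, 62 mm apart inside, 7 mm high above the top.
- tripped_well (a point): Centre of the mouth of that controller's well, level with the top of the box (55 mm above the table). With the shutter closed it is hidden under the shutter.
- tripped_shutter (a joint): Position of the yellow shutter in m: 0 = closed over the well, 0.080 = fully open; grows along the controller's +y. Stops at both ends. Slides with about 1.5 N of friction and stays where it is left. It starts closed or up to 20 mm open. The plate is 58 mm (x) by 76 mm (y), 4.5 mm thick, its upper face 60 mm above the table; it carries an upstanding ridge at its centre.
- tripped_ridge_top (a point): Centre of the top of the shutter's ridge: 40 mm long (along controller x), 12 mm thick (along y), 16 mm high above the plate; its top is 76 mm above the table. Moves with the shutter; at joint 0 it is right above the well centre. Pushing on its -y face opens the shutter, on its +y face closes it.
- tripped_key (a joint): Travel of the red reset key in m: 0 = up, 0.006 = fully down. A spring brings it back; about 1.7 N starts it moving, 5 N holds it fully down.
- tripped_key_top (a point): Centre of the flat top of the round red key, 28 mm across, at the centre of the well. When up it lies 20 mm below the top of the box (35 mm above the table); it moves down with the key.
- running: The other controller, which is to be left alone: the same box with a blue shutter and a green key. Same origin and axes.
- running_shutter (a joint): Position of the blue shutter in m, as for the yellow one; starts closed or up to 20 mm open.
- running_ridge_top (a point): Centre of the top of the blue shutter's ridge, as for the yellow one.
- running_key (a joint): Travel of the green key in m, as for the red one.
- screwdriver: Bystander: screwdriver, 170 mm, lying flat. Origin: on it, near the table.
- plywood_ring: Bystander: plywood ring 70 mm across, 12 mm high, lying flat. Origin: centre of its underside.
- plug: Bystander: black plug body 50 x 30 x 26 mm. Origin: centre of its underside.
- wrench: Bystander: steel wrench, 150 mm, lying flat. Origin: on it, near the table.
- mug: Bystander: blue mug 76 mm wide, 70 mm high. Origin: centre of its underside.
- moss_pot: Bystander: terracotta pot of moss 72 mm wide, about 80 mm high. Origin: centre of its underside.
- tin: Bystander: tin can 66 mm wide, 70 mm high. Origin: centre of its underside.
Things that resemble listed ones, but are neither listed nor needed, are in the scene too. Leave any purple look-alike of the tripped alone.

How it is judged:
On the way, in this order (a step that is already met when the one before it is completed fails the run):
1. the yellow shutter is pushed open (at least 70 of 80 mm) (value of joint tripped_shutter above 0.07 m), for 0.1 s.
2. the red key is held down (at least 4.5 of 6 mm) for 0.8 s with the shutter open (value of joint tripped_key above 0.0045 m and value of joint tripped_shutter above 0.06 m), for 0.8 s.
3. the key is up again and the shutter is closed (within 4 mm) (value of joint tripped_key below 0.0015 m and value of joint tripped_shutter below 0.004 m), for 0.2 s.
At the end, for the whole second after the job is handed in: The red key is up (within 1.5 mm), the yellow shutter is closed (within 4 mm), the other controller's key is up and its shutter is within 6 mm of where it started, and no bystander has moved more than 30 mm; all are at rest (all of step 3 and value of joint running_key below 0.0015 m and distance of running_ridge_top from where it was at the start of the episode below 0.006 m and distance of each of screwdriver, plywood_ring, plug, wrench, mug, moss_pot, tin from where it was at the start of the episode below 0.03 m and linear speed of each of screwdriver, plywood_ring, plug, wrench, mug, moss_pot, tin below 0.02 m/s); the robot touches nothing.
It fails at once if a bystander was pushed or carried more than 30 mm (distance of any of screwdriver, plywood_ring, plug, wrench, mug, moss_pot, tin from where it was at the start of the episode above 0.03 m).
It fails at once if the mug, moss pot or tin was tipped over (angle between any of mug, moss_pot, tin's own z axis and vertical above 0.6 rad).
It fails at once if the yellow shutter's ridge was pinched: squeezed on both sides at once (contact force between the fingers and tripped_shutter_c1 above 1.5 N and contact force between the fingers and tripped_shutter_c2 above 1.5 N).
It fails at once if the other controller's shutter was pushed more than 6 mm (distance of running_ridge_top from where it was at the start of the episode above 0.006 m).
It fails at once if the other controller's key was pressed (value of joint running_key above 0.003 m).
It also fails if it takes over 51 s, if anything falls off the work surface, if the arm or the gripper's body presses on something with over 40 N, if the wrist force passes 120 N, or if a joint passes its speed limit or range.

## Working session

There is one attempt and no reset: what is moved stays moved. The work goes in short steps, Python scripts to look and compute and a tool call to move; the robot and the scene stay as the last step left them, time stands still between calls to the robot, and variables do not carry over. Pictures are saved under pics/ and viewed, at most 10 in all, crops included, and the job is handed in when it is done.

Besides the shell and the picture viewer there is one more tool, called by a JSON object that holds its "api" and its "payload", one argument or row to a line. arm_command: Moves the arm, as the interface text tells. Its arguments: {"type":"object","properties":{"deltas":{"type":"array"},"newtons":{"type":"number"}},"required":["deltas"]}

```bash
mkdir -p pics; cat > h.py <<'E'
import numpy as np, cv2
from rig import status, imaging, order
def cloud(name):
    p=imaging.camera_params(name); im,d=imaging.camera(name)
    K=np.array(p["intrinsics"]);T=np.linalg.inv(np.array(p["camera_from_world"]))
    v,u=np.mgrid[:384,:512]
    x=(u-K[0,2])/K[0,0];y=(v-K[1,2])/K[1,1]
    a,b=x.copy(),y.copy()
    for _ in range(8):
        s=1+p["k1"]*(a*a+b*b);a=x/s;b=y/s
    P=np.stack([a*d,-b*d,-d,np.ones_like(d)],-1)@T.T
    P[d==0]=np.nan
    return im,P[...,:3]
def save(n,im): cv2.imwrite(n,im[...,::-1])
E
python3 - <<'E'
from h import *
a,A=cloud("scene");b,B=cloud("side")
np.savez('c.npz',a=a,A=A,b=b,B=B)
save('pics/1.png',cv2.resize(a,(800,600)));save('pics/2.png',cv2.resize(b,(800,600)))
print(status.get_obs())
E
```

```text
{'time': 0.1, 'q': array([-1.40547808e+00,  5.28424003e-01,  1.43380130e+00, -2.62175639e-05,
        1.18139979e+00, -1.78495296e-01]), 'joint_velocities': array([ 0.00065781, -0.00028191, -0.00317931,  0.00145179,  0.00011471,
        0.00122781]), 'joint_torque': array([ 1.35978548e-04, -4.40985632e+01, -1.77150732e+01,  6.34162081e-02,
        5.33300964e-02, -5.16397745e-05]), 'position': array([ 0.21058493, -0.58773428,  0.22162965]), 'tool_rot': array([ 9.85259021e-01,  1.71066154e-01, -5.42678006e-06, -1.01627630e-03]), 'ft_force': array([-0.02742993, -0.1270871 , -0.5899773 ]), 'moment': array([0.02066014, 0.01291556, 0.01720651]), 'grip_force': 0.0, 'grip_width': 0.08711802067072619}
```

View pics/1.png

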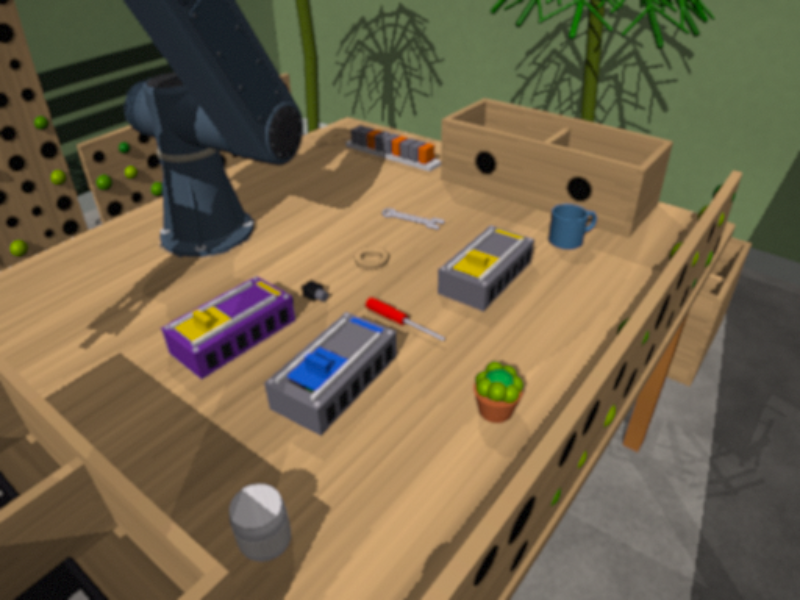

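View pics/2.png

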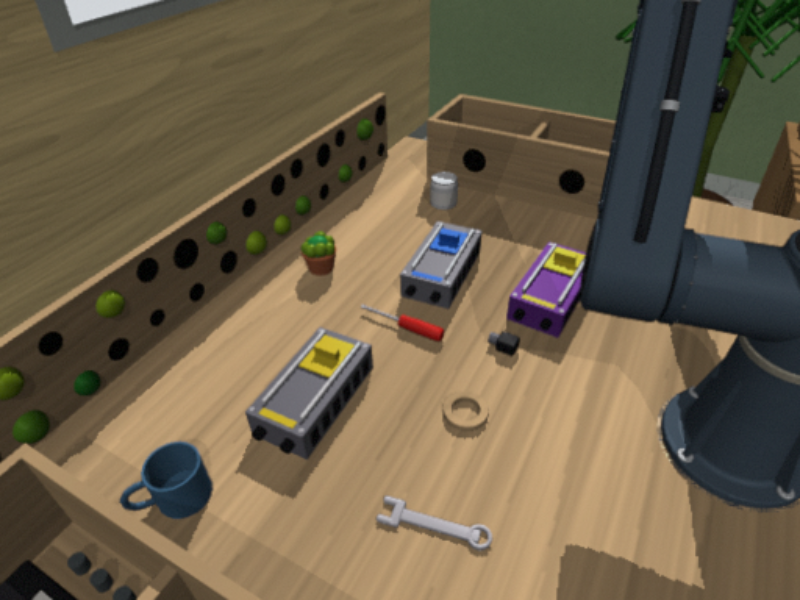

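The pictures show three possible targets, given as pixels in the 800x600 scene view. The grey box with the yellow shutter is at (480,262), the purple look-alike at (205,322) and the blue-shutter box at (320,367). I choose the grey box with the yellow shutter, which is at (325,350) in the side view. Next I measure it.

```bash
python3 - <<'E'
from h import *
c=np.load('c.npz')
for im,P,cx,cy in((c['a'],c['A'],480,262),(c['b'],c['B'],315,380)):
    hsv=cv2.cvtColor(im,cv2.COLOR_RGB2HSV)
    v,u=np.mgrid[:384,:512]; r=np.hypot(u-cx*.64,v-cy*.64)<75
    z=P[...,2]
    top=r&(z>.048)&(z<.068)
    n,l,s,_=cv2.connectedComponentsWithStats(top.astype(np.uint8))
    k=1+np.argmax(s[1:,4]); q=P[l==k]
    print(n,s[k],cv2.minAreaRect((q[:,:2]*1000).astype(np.float32)), np.median(q[:,2]))
    Y=r&(hsv[...,0]>20)&(hsv[...,0]<35)&(hsv[...,1]>190)
    n,l,s,_=cv2.connectedComponentsWithStats(Y.astype(np.uint8))
    for k in range(1,n):
        if s[k,4]>15:
            q=P[l==k];print('yel',s[k],q.mean(0),np.nanpercentile(q[:,2],[5,50,95]),cv2.minAreaRect((q[:,:2]*1000).astype(np.float32)))
    R=r&(z>.070)&(z<.085); q=P[R]; 
    if len(q): print('ridge',len(q),np.median(q,0),cv2.minAreaRect((q[:,:2]*1000).astype(np.float32)))
b=c['b'];save('pics/3.png',cv2.resize(b[195:300,145:255],None,fx=5,fy=5,interpolation=2))
E
```

```text
9 [ 280  144   62   41 1238] ((597.354736328125, 212.19915771484375), (102.9287109375, 205.95848083496094), 2.110934257507324) 0.054769463519951156
yel [318 147  15   5  23] [0.58890836 0.30045918 0.05495736] [0.05337411 0.05493678 0.05631391] ((589.0748291015625, 300.02642822265625), (49.15150451660156, 12.592971801757812), 3.163358688354492)
yel [291 160  27  17 259] [nan nan nan] [0.05720989 0.05963338 0.07528805] ((581.8373413085938, 155.80690002441406), (40.880462646484375, 88.72874450683594), 35.43325424194336)
ridge 528 [0.56489392 0.52687755 0.07509721] ((631.8173828125, 299.2715759277344), (274.3321533203125, 810.7754516601562), 38.50468826293945)
2 [ 157  210   81   72 2676] ((598.3155517578125, 213.86770629882812), (102.29940795898438, 200.83584594726562), 1.8442591428756714) 0.056761205090530675
yel [192 215  29  26 346] [0.60045704 0.17897582 0.06367384] [0.05855837 0.06079084 0.07595543] ((600.1754150390625, 170.58944702148438), (52.3765869140625, 72.03656768798828), 0.059582021087408066)
yel [167 262  21  11  71] [0.59451995 0.30190585 0.05731439] [0.05570466 0.05745281 0.0584428 ] ((594.3848876953125, 301.7550354003906), (55.26735305786133, 7.945216655731201), 1.3930373191833496)
ridge 86 [0.59939905 0.17060148 0.0755744 ] ((599.63671875, 168.93170166015625), (40.72127914428711, 13.752388954162598), 2.5177645683288574)
```

View pics/3.png

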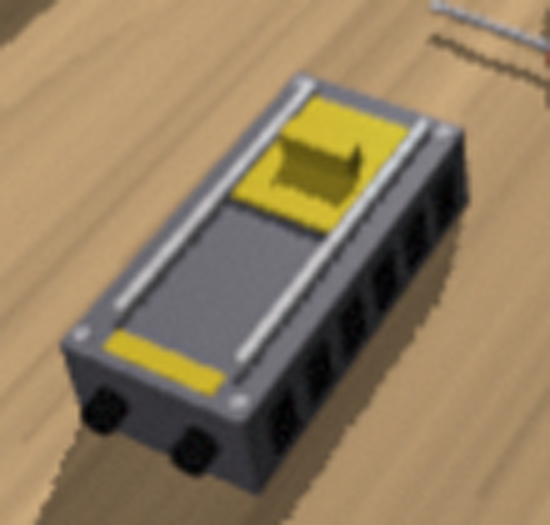

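The crop confirms the grey box, with its yellow shutter nearly closed and the ridge towards world -y. Box centre is (0.598, 0.213), yaw about +2° and shutter about 5 mm open, and both cameras agree. Size, height and reach also fit. Setting out with the fingers shut.

{"api": "arm_command", "payload": {
  "deltas": [-1, 0, 0, 0, 0.155, -1, 0, 0, 0, 0.154, -1, 0.026, -0.044, 0, 0, -1, 0.026, -0.044, 0, 0, -1, 0.026, -0.044, 0, 0, -1, 0.026, -0.044, 0, 0, -1, 0.026, -0.044, 0, 0, -1, 0.026, -0.044, 0, 0, -1, 0.026, -0.044, 0, 0, -1, 0.026, -0.044, 0, 0, -1, 0.026, -0.044, 0, 0, -1, 0.026, -0.044, 0, 0],
  "newtons": 20
}}

```text
time: 1.6
position: [0.4557, -0.138, 0.2224]
tool_rot: [1.0, 0.017, -0.0, -0.0]
ft_force: [1.2, 0.3, 0.1]
grip_width: 0.0004
grip_force: 0.0
```

{"api": "arm_command", "payload": {
  "deltas": [-1, 0.026, -0.044, 0, 0, -1, 0.026, -0.044, 0, 0, -1, 0.026, -0.044, 0, 0, -1, 0.026, -0.044, 0, 0, -1, 0.026, -0.044, 0, 0, -1, 0.026, -0.044, 0, 0, -1, 0, 0, 0, 0, -1, 0, 0, 0, 0]
}}

```text
time: 2.6
position: [0.601, 0.1294, 0.2218]
tool_rot: [1.0, 0.018, -0.001, 0.0]
ft_force: [0.2, 0.4, -0.1]
grip_width: 0.0
grip_force: 0.0
```

```bash
cat > w.py <<'E'
from h import *
import sys
o=status.get_obs();im,P=cloud("wrist")
save(sys.argv[1],cv2.resize(im,(640,480)))
hsv=cv2.cvtColor(im,cv2.COLOR_RGB2HSV);z=P[...,2]
c=np.array([.598,.213]);near=np.hypot(P[...,0]-c[0],P[...,1]-c[1])<.16
t=near&(z>.048)&(z<.068);q=P[t]
print(o['position'],'top',t.sum(),cv2.minAreaRect((q[:,:2]*1000).astype(np.float32)))
Y=near&(hsv[...,0]>20)&(hsv[...,0]<35)&(hsv[...,1]>150)
for n,m in(('plate',Y&(z>.05)&(z<.066)),('ridge',Y&(z>.071)&(z<.082)),('red',near&((hsv[...,0]<8)|(hsv[...,0]>172))&(hsv[...,1]>150)&(z>.02)&(z<.05))):
    q=P[m]
    if len(q)>10: print(n,len(q),q.mean(0),np.percentile(q[:,1],[2,98]),cv2.minAreaRect((q[:,:2]*1000).astype(np.float32)))
E
python3 w.py pics/4.png
```

```text
[0.60099885 0.1293791  0.22183524] top 16746 ((596.770751953125, 214.45477294921875), (100.27425384521484, 200.71331787109375), 2.329944372177124)
plate 4003 [0.59952932 0.18946265 0.05922594] [0.13200006 0.30628803] ((596.6021728515625, 219.19039916992188), (59.717262268066406, 177.98297119140625), 2.125408411026001)
ridge 484 [0.59915372 0.16812245 0.07584061] [0.16212839 0.17419468] ((598.6837158203125, 168.3233642578125), (39.56495666503906, 12.130470275878906), 1.8254404067993164)
```

View pics/4.png

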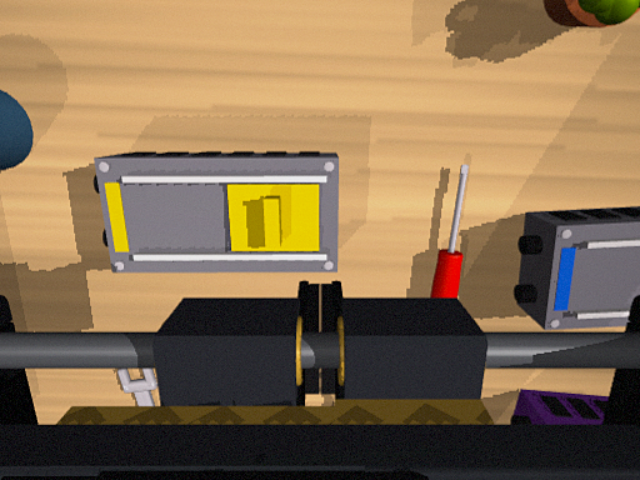

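The wrist view shows the yellow ridge at (265,220) and the box axes where I expected them. It gives the ridge at (0.599, 0.168, 0.076) and box centre (0.597, 0.214). Descending on the -y side of the ridge, then pushing.

{"api": "arm_command", "payload": {
  "deltas": [-1, -0.001, 0, 0.04, 0, -1, 0, 0, 0.04, 0, -1, 0, 0, 0.04, 0, -1, 0, 0, 0.026, 0, -1, 0, 0, 0.01, 0, -1, 0, 0, 0, 0, -1, 0, 0, 0, 0]
}}

```text
time: 3.52
position: [0.6019, 0.1293, 0.0679]
tool_rot: [1.0, 0.017, 0.001, -0.0]
ft_force: [0.4, 0.8, -0.0]
grip_width: 0.0009
grip_force: 0.0
```

{"api": "arm_command", "payload": {
  "deltas": [-1, 0, -0.008, 0, 0, -1, 0, -0.008, 0, 0, -1, 0, -0.008, 0, 0, -1, 0, -0.008, 0, 0, -1, 0, -0.008, 0, 0, -1, 0, -0.008, 0, 0, -1, 0, -0.008, 0, 0, -1, 0, -0.008, 0, 0]
}}

```text
time: 4.53
position: [0.5988, 0.1941, 0.0666]
tool_rot: [1.0, 0.017, 0.0, 0.0]
ft_force: [0.0, -1.2, 0.8]
grip_width: 0.0003
grip_force: 0.9
```

Contact and sliding (-1.2 N). Continuing to the stop.

{"api": "arm_command", "payload": {
  "deltas": [-1, 0, -0.008, 0, 0, -1, 0, -0.008, 0, 0, -1, 0, -0.008, 0, 0, -1, 0, -0.004, 0, 0, -1, 0, -0.003, 0, 0, -1, 0, 0, 0, 0, -1, 0, 0, 0, 0]
}}

```text
time: 5.4
position: [0.5973, 0.2247, 0.0663]
tool_rot: [1.0, 0.017, -0.0, -0.0]
ft_force: [-1.2, -0.2, -0.1]
grip_width: 0.0005
grip_force: 0.0
```

{"api": "arm_command", "payload": {
  "deltas": [-1, 0, -0.002, 0, 0, -1, 0, -0.002, 0, 0, -1, 0, 0, 0, 0]
}}

```text
time: 5.78
position: [0.5972, 0.2286, 0.0663]
tool_rot: [1.0, 0.017, -0.0, 0.0]
ft_force: [0.1, -1.5, -0.5]
grip_width: 0.0007
grip_force: 0.5
```

{"api": "arm_command", "payload": {
  "deltas": [-1, 0, -0.002, 0, 0, -1, 0, -0.002, 0, 0, -1, 0, -0.002, 0, 0, -1, 0, 0, 0, 0]
}}

```text
time: 6.28
position: [0.5971, 0.2308, 0.0664]
tool_rot: [1.0, 0.018, -0.001, 0.003]
ft_force: [-0.2, -11.4, 1.1]
grip_width: 0.0005
grip_force: 5.8
```

The shutter is at its stop (11 N). Back off, rise, move over the well and look.

{"api": "arm_command", "payload": {
  "deltas": [-1, 0, 0.01, 0, 0, -1, 0, 0.01, -0.03, 0, -1, 0, 0.025, -0.04, 0, -1, -0.001, 0.024, -0.03, 0, -1, 0, 0, 0, 0, -1, 0, 0, 0, 0]
}}

```text
time: 7.02
position: [0.5982, 0.1662, 0.166]
tool_rot: [1.0, 0.017, -0.0, -0.0]
ft_force: [-1.0, -0.6, -1.0]
grip_width: 0.0005
grip_force: 0.0
```

```bash
python3 w.py pics/5.png
```

```text
[0.59816479 0.1661831  0.16604699] top 19883 ((596.48291015625, 214.1986083984375), (100.75297546386719, 200.7559051513672), 2.040321111679077)
plate 5523 [0.59756973 0.25400083 0.05926919] [0.20922288 0.30628003] ((594.809814453125, 258.013671875), (59.755958557128906, 100.47808074951172), 1.6296687126159668)
ridge 764 [0.5963509  0.24545447 0.07559961] [0.23958622 0.25197214] ((595.3971557617188, 246.00506591796875), (40.61577606201172, 12.651412010192871), 1.8527268171310425)
red 705 [0.59944885 0.16573391 0.03406779] [0.15279581 0.17862291] ((593.8577270507812, 160.44618225097656), (42.21459197998047, 27.44074249267578), 48.32744216918945)
```

View pics/5.png

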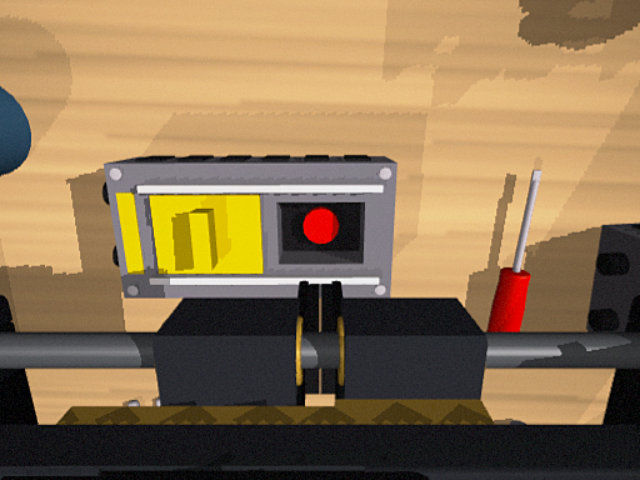

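The view shows the shutter fully open at (200,240) and the red key at (320,226), which measures (0.599, 0.166, 0.034). The TCP is over it, so I press down.

{"api": "arm_command", "payload": {
  "deltas": [-1, 0.001, 0, 0.04, 0, -1, 0, 0, 0.04, 0, -1, 0, 0, 0.03, 0, -1, 0, 0, 0.015, 0, -1, 0, 0, 0.005, 0, -1, 0, 0, 0.003, 0, -1, 0, 0, 0.002, 0, -1, 0, 0, 0.002, 0, -1, 0, 0, 0, 0]
}}

```text
time: 8.2
position: [0.5998, 0.1659, 0.0303]
tool_rot: [1.0, 0.017, 0.0, -0.0]
ft_force: [-2.3, 1.7, 4.9]
grip_width: 0.0003
grip_force: 2.2
```

{"api": "arm_command", "payload": {
  "deltas": [-1, 0, 0, 0.002, 0, -1, 0, 0, 0.002, 0, -1, 0, 0, 0.001, 0, -1, 0, 0, 0, 0]
}}

```text
time: 8.7
position: [0.5999, 0.1659, 0.029]
tool_rot: [1.0, 0.018, 0.001, -0.0]
ft_force: [-8.3, 1.1, 28.2]
grip_width: 0.0007
grip_force: 13.9
```

Key is bottomed at z = 0.029 with 28 N. Hold it, then lift.

{"api": "arm_command", "payload": {
  "deltas": [-1, 0, 0, 0, 0, -1, 0, 0, 0, 0, -1, 0, 0, 0, 0, -1, 0, 0, 0, 0, -1, 0, 0, 0, 0, -1, 0, 0, 0, 0, -1, 0, 0, 0, 0, -1, 0, 0, 0, 0, -1, 0, 0, 0, 0, -1, 0, 0, 0, 0]
}}

```text
time: 9.95
position: [0.5999, 0.1659, 0.029]
tool_rot: [1.0, 0.017, 0.001, -0.0]
ft_force: [-9.3, 1.0, 28.1]
grip_width: 0.0004
grip_force: 13.8
```

{"api": "arm_command", "payload": {
  "deltas": [-1, 0, 0, -0.005, 0, -1, 0, 0, -0.015, 0, -1, 0, 0, -0.04, 0, -1, 0, 0, -0.03, 0, -1, 0, -0.036, 0, 0, -1, 0, -0.036, 0, 0, -1, 0, -0.036, 0, 0, -1, 0, 0, 0, 0, -1, 0, 0, 0, 0]
}}

```text
time: 11.08
position: [0.5963, 0.273, 0.1145]
tool_rot: [1.0, 0.018, 0.0, 0.0]
ft_force: [-0.3, -0.2, 1.3]
grip_width: 0.001
grip_force: 0.0
```

{"api": "arm_command", "payload": {
  "deltas": [-1, 0, 0, 0.03, 0, -1, 0, 0, 0.015, 0, -1, 0, 0, 0.003, 0, -1, 0, 0, 0, 0, -1, 0, 0.008, 0, 0, -1, 0, 0.008, 0, 0, -1, 0, 0.008, 0, 0, -1, 0, 0.008, 0, 0, -1, 0, 0.008, 0, 0, -1, 0, 0.008, 0, 0, -1, 0, 0.008, 0, 0]
}}

```text
time: 12.45
position: [0.5981, 0.217, 0.0666]
tool_rot: [1.0, 0.017, 0.0, -0.0]
ft_force: [0.4, 1.1, 0.8]
grip_width: 0.0006
grip_force: 0.9
```

{"api": "arm_command", "payload": {
  "deltas": [-1, 0, 0.008, 0, 0, -1, 0, 0.008, 0, 0, -1, 0, 0.008, 0, 0, -1, 0, 0.006, 0, 0, -1, 0, 0.004, 0, 0, -1, 0, 0, 0, 0]
}}

```text
time: 13.2
position: [0.5984, 0.1829, 0.0663]
tool_rot: [1.0, 0.017, -0.001, 0.0]
ft_force: [0.0, -0.8, 0.6]
grip_width: -0.0002
grip_force: 0.0
```

{"api": "arm_command", "payload": {
  "deltas": [-1, 0, 0.002, 0, 0, -1, 0, 0.002, 0, 0, -1, 0, 0.002, 0, 0, -1, 0, 0, 0, 0]
}}

```text
time: 13.7
position: [0.5983, 0.1807, 0.0663]
tool_rot: [1.0, 0.017, -0.001, -0.002]
ft_force: [-1.2, 9.5, -0.7]
grip_width: 0.0005
grip_force: 4.8
```

At the closed stop (9.5 N). Retract and check.

{"api": "arm_command", "payload": {
  "deltas": [-1, 0, -0.012, 0, 0, -1, 0, 0, -0.04, 0, -1, 0, 0, -0.05, 0, -1, 0, 0, -0.05, 0, -1, 0, 0, 0, 0, -1, 0, 0, 0, 0, -1, 0, 0, 0, 0]
}}

```text
time: 14.58
position: [0.5975, 0.1893, 0.2046]
tool_rot: [1.0, 0.017, -0.002, 0.0]
ft_force: [-0.1, -0.2, -0.1]
grip_width: 0.0005
grip_force: 0.0
```

```bash
python3 w.py pics/6.png
```

```text
[0.59749693 0.18931683 0.20461015] top 18601 ((596.4249267578125, 214.34500122070312), (100.61306762695312, 200.62103271484375), 2.108496904373169)
plate 4455 [0.5995965  0.18778901 0.05918775] [0.12987471 0.30633689] ((596.9954833984375, 217.84207153320312), (59.530582427978516, 181.07943725585938), 2.294046640396118)
ridge 549 [0.59949631 0.16638569 0.07577331] [0.16014609 0.17249333] ((598.6873168945312, 166.1897735595703), (39.70806121826172, 12.075179100036621), 2.0858325958251953)
```

View pics/6.png

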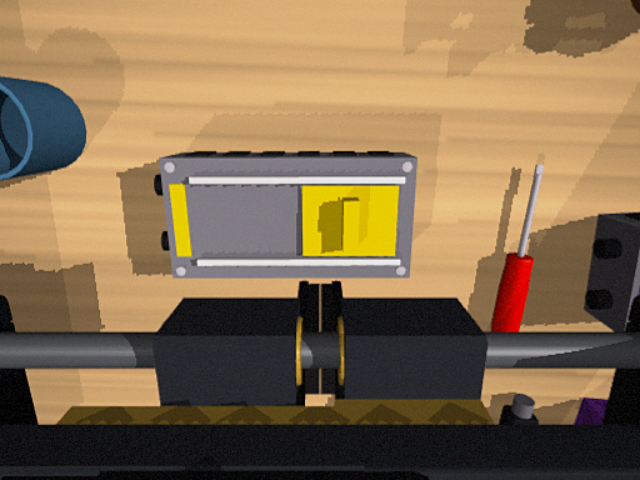

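The shutter is fully closed: its ridge at (350,225) measures y = 0.166, right over the well centre. The arm is clear and the things in view are undisturbed.

```bash
python3 -c "
from rig import order; print(order.hand_in())"
```

```text
the job is handed in; nothing more can be done
None
```

I pushed the yellow shutter fully open, held the red key down for over a second and released it, then pushed the shutter fully closed again. I handed the job in at about 15 s of the 51 s allowed, and the hand-in returned no verdict.

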